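# Snap a locating pin into its receiver and tug-test it

## Task

Take the blue-knobbed locating pin from the wooden rack and push it gently down into the receiver on the bench until it snaps and is fully home. Then prove that it is retained: pull it straight up with about 10 N and hold that pull steadily for a second, never using more than 30 N either way. Lower it home again and let go; leave the black-knobbed pin and the other things alone.

Things in the scene. Friction and masses are not known exactly. Their poses are not given: they have to be found in the camera images.
- snap_pin: loose steel pin with blue knob, 82 long, about 120 g, upright in one of the rack's two holes (which one varies). Origin at the centre of its lower tip, z up. From the tip: cone nose 8 to 16 dia over z 0-10, nose head 16 dia z 10-14, catch groove 10 dia z 14-30, shank 16 dia z 30-48, flange 30 dia z 48-52, knob above
- pin_grip (a point): on the snap pin's axis, 67 above its tip: middle of the round blue plastic knob, 24 dia, z 52 to 82 of the pin; grip here from above at any yaw
- plain_pin: loose bystander: like the snap pin but with a black knob and a plain 16 mm shank without groove, in the rack's other hole; same origin; must stay there
- rack: fixed wooden block 60 x 120 x 52 high, origin at the centre of its underside; two square through holes 20 wide at y = +32 and -32 mm of its frame; the pin flanges rest on its top, pin tips 4 mm above the bench
- receiver: fixed receiver: 104 x 104 base plate, four posts and an aluminium guide plate 72 x 72 x 16, its top at z = 56. Origin at the centre of its underside, on the axis of the upright hole. Pin fully home: flange down on the guide plate, pin tip 8 mm above this origin. Do not load it with more than 30 N
- receiver_mouth (a point): centre of the through hole at the top face of the guide plate, 56 above the receiver's origin; hole 17.5 dia with a 3 mm chamfer
- catch_zone (a point): centre of the space under the guide plate, 28 above the receiver's origin, fixed to it. Two steel spring catches here, carried by a green yoke, are spread by the pin's nose (4 to 12 N, tip 29 to 10 mm above the receiver's origin) and snap into the groove before the pin is home. Their height is set differently each time
- pin_tip (a point): the pin's lower tip. Pulled up from home, the latched pin is free for 2.5 to 9.5 mm (not known beforehand); then the catches hold it and their yoke gives elastically: it lifts from about 2 N, then about 1 mm for each 10 N more, with a hard stop at 4 mm. The pull judged is the contact force between pin and receiver
- weld_magnet: loose bystander, red triangular welding magnet 64 x 88 x 19, origin centre of underside
- g_clamp: loose bystander, blue G-clamp lying flat, 135 x 102 x 18, origin centre of underside
Not all that is in view belongs to the job. Of the things that look like the snap_pin, take the one that is farthest from the robot's base at the start.

How it is judged:
By the outcome, as a careful person would: the job done as asked, in the order asked, and still so for the second after the job is handed in, with the robot touching nothing.
It also fails if it takes over 70 s, if anything falls off the work surface, if the arm or the gripper's body presses on something with over 40 N, if the wrist force passes 120 N, or if a joint passes its speed limit or range.

## Robot

A 6-joint arm with a two-finger parallel gripper is mounted at the origin on a cart in front of the work surface, level with it; the furniture and walls round the work are solid. World frame = base frame: x ahead of the robot, y to its left, z up, the work surface at z = 0. Lengths are in mm, angles in degrees, forces in N, time in s.
With the tool pointing down it reaches from about 250 to 850 mm from the base axis. Payload 12.5 kg.
Tool frame: the origin (TCP) lies at the very end of the fingers, on their centre line; the grasp point (between the pads) lies 19 mm behind it; z points along the fingers, y is the line along which they close (so a half turn about z gives the same grasp; the last joint's range is limited). The gripper opens to 93 mm and grips with 3 to 60 N. Pads are 15 mm wide; open, the fingers measure 128 mm over their backs; the gripper's body (75 mm by 188 mm) begins 65 mm behind the grasp point.
Start: joints at [-77.441, 20.094, 94.641, -0, 65.266, -4.847], TCP at [164.551, -524.793, 218.633] pointing down, gripper open.
Joint ranges: [-157.81, 157.81], [-45, 120.19], [0.68, 151.7], [-89.99, 269.99], [4.06, 180], [-164.3, 164.3]. Speed limits (degrees/s): [127.2, 127.2, 159.86, 180, 180, 180].

## Interface

Orientations are given as a 3x3 rotation matrix whose columns are the frame's x, y, z axes.
In Python, from workcell import arm, read_camera, camera_params, job, nets gives the robot as it stands.
- The arm moves only by the shell command python3 -m jog 'ROWS' [FORCE]. ROWS is JSON, a list of rows, each an object of numbers: "dx", "dy", "dz": the shift along the tool's x, y, z in m; "rx", "ry", "rz": the turn, a rotation vector about the tool's x, y, z in degrees; "fingers": the opening, from -1 (shut) to 1 (fully open), so that 0 is half open. A call has 1 to 20 rows; each row is the pose to reach, as a shift and turn from the pose commanded when the call began, along the tool's axes at that moment; what a row does not reach only later rows make up. A row lasts 1/12 s, in which the tool goes at most 41.7 mm and 7.16 degrees, less where a joint would pass 70% of its speed; a pose out of reach is approached as far as the arm can. A call with a gripper value outside its range is refused whole. The fingers move at their own pace and stop on an object; FORCE is the grip in N (left out, the last holds). Time passes only in rows, so rows that repeat a pose let the fingers close. It gives the time, the measured TCP pose, the force, the opening and the grip force at its end, in the units of the state.
- arm.get_obs(): the state, without advancing time (a new reading comes with each control period).
- read_camera(name): name is "scene" or "top"; returns the picture (420x560x3 uint8, red, green, blue); there is no depth.
- camera_params(name): a dict with "fx", "fy", "cx", "cy" (pixels), "camera_from_world" (4x4, takes a point from world to camera coordinates). Camera axes: x right, y up, looking along -z (the intrinsics and any distortion apply to the point x, -y, -z); pixel columns grow to the right and rows downward; lengths in mm; the calibration is good to about 2 mm. A picture is of the moment at which its call begins. camera_params takes no time and is no camera call.
- job.finish_job(): hands the job in; it is judged then, once.
Trained networks look in the newest picture that a camera, given by its name, has taken for a name from the list of things; names that differ only in an ending like _2 or _b are one class to them, and where a whole thing is asked for, a point or a joint stands for the part that bears it (a point fixed in the world has none). Each returns a list of dicts, best first, with "conf" (0 to 1); they miss things now and then, are a little off and sometimes report something else, mostly with a low value. They report only what shows in the picture. A call takes as long as a camera call. They do not tell look-alikes from the thing itself.
- nets.search_frame(camera, target): "centre" ([x, y, z] in mm, in world coordinates, good to about 4 mm: the middle of the surface that is visible of it).
The state is a dict: "t": time; "joints": joint angles; "joint_vel": joint speeds; "joint_torque": joint torques, N m; "position": TCP position; "tool_rot": TCP orientation; "ft_force": force on the tool from outside, world axes, zero at the start; "ft_torque": the same for the moment, N m; "finger_gap": opening from 0.0 (shut) to 1.0 (fully open); "grip_force": force on a finger pad.
Only numpy, scipy, OpenCV 4.12 (cv2) and the standard library are available. Lean on these libraries where they do the work, as an engineer would, in place of code of your own. Each camera call takes 0.05 s, during which the arm holds its last target. There are 200 camera calls.

## Working session

There is one attempt and no reset: what is moved stays moved. The work goes in short steps, Python scripts to look and compute and a shell command to move; the robot and the scene stay as the last step left them, time stands still between calls to the robot, and variables do not carry over. Pictures are saved under pics/ and viewed, at most 10 in all, crops included, and the job is handed in when it is done.

```bash
mkdir -p pics; cat > h.py <<'E'
import numpy as np,cv2
from workcell import arm,read_camera,camera_params,job,nets
def proj(c,p):
    k=camera_params(c);T=np.array(k["camera_from_world"]);q=T[:3,:3]@np.array(p,float)+T[:3,3]
    return np.array([k["cx"]+k["fx"]*q[0]/-q[2],k["cy"]+k["fy"]*-q[1]/-q[2]])
def back(c,uv,z):
    k=camera_params(c);T=np.array(k["camera_from_world"]);R=T[:3,:3];o=-R.T@T[:3,3]
    d=R.T@np.array([(uv[0]-k["cx"])/k["fx"],-(uv[1]-k["cy"])/k["fy"],-1])
    return o+d*(z-o[2])/d[2]
E
python3 - <<'E'
from h import *
for c in("scene","top"):
    im=read_camera(c);cv2.imwrite(f"pics/{c}0.png",im[:,:,::-1])
    k=camera_params(c);print(c,{a:b for a,b in k.items() if a!="camera_from_world"})
    for t in("snap_pin","pin_grip","plain_pin","rack","receiver","receiver_mouth","weld_magnet","g_clamp"):
        print(t,[(np.round(d["centre"]).tolist(),round(d["conf"],2),proj(c,d["centre"]).round().tolist()) for d in nets.search_frame(c,t)[:5]])
o=arm.get_obs();print(o)
E
```

```text
scene {'fx': 505.23479755260536, 'fy': 505.23479755260536, 'cx': 270.5749703849789, 'cy': 207.90038777561355}
snap_pin [([482.0, 349.0, 67.0], 0.98, [180.0, 257.0]), ([522.0, 296.0, 59.0], 0.8, [197.0, 235.0]), ([605.0, 308.0, 74.0], 0.69, [162.0, 208.0]), ([502.0, 214.0, 61.0], 0.65, [246.0, 221.0])]
pin_grip [([605.0, 310.0, 72.0], 0.73, [161.0, 209.0]), ([527.0, 299.0, 64.0], 0.71, [193.0, 232.0]), ([499.0, 211.0, 61.0], 0.65, [249.0, 221.0]), ([486.0, 351.0, 70.0], 0.56, [178.0, 254.0])]
plain_pin [([611.0, 248.0, 73.0], 0.65, [191.0, 195.0])]
rack [([589.0, 295.0, 45.0], 0.82, [176.0, 224.0])]
receiver [([583.0, 33.0, 26.0], 0.93, [295.0, 184.0])]
receiver_mouth [([583.0, 29.0, 27.0], 0.94, [296.0, 183.0]), ([399.0, 148.0, 17.0], 0.62, [319.0, 256.0])]
weld_magnet [([400.0, 149.0, 19.0], 0.92, [318.0, 255.0])]
g_clamp [([364.0, 273.0, 16.0], 0.7, [274.0, 303.0])]
top {'fx': 543.0091670380036, 'fy': 543.0091670380036, 'cx': 284.29943810759727, 'cy': 217.6094490327118}
snap_pin [([607.0, 301.0, 84.0], 0.79, [200.0, 161.0]), ([501.0, 203.0, 79.0], 0.78, [252.0, 224.0]), ([492.0, 34
[... 768 characters left out ...]
1614e+01, -4.84572784e+00]), 'joint_vel': array([ 0.0971766 , -0.10162817,  0.08357416, -0.01985079, -0.05747052,
       -0.03695641]), 'joint_torque': array([ 1.02914328e-03, -4.97241318e+01, -2.85475391e+01,  6.99935365e-02,
        2.21004995e-02,  2.35990308e-05]), 'position': array([ 164.55074566, -524.78763379,  218.62997654]), 'tool_rot': array([[ 9.54216735e-01,  2.99116068e-01,  6.96119054e-06],
       [ 2.99116068e-01, -9.54216735e-01, -4.30320860e-06],
       [ 5.35532567e-06,  6.18839761e-06, -1.00000000e+00]]), 'ft_force': array([ 0.22998585, -0.24380204, -0.39309928]), 'ft_torque': array([0.01672006, 0.00379538, 0.02539882]), 'grip_force': 0.0, 'finger_gap': 1.0034855445351982}
```

View pics/scene0.png

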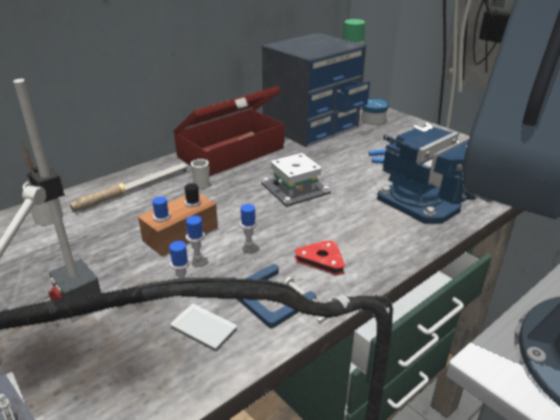

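View pics/top0.png

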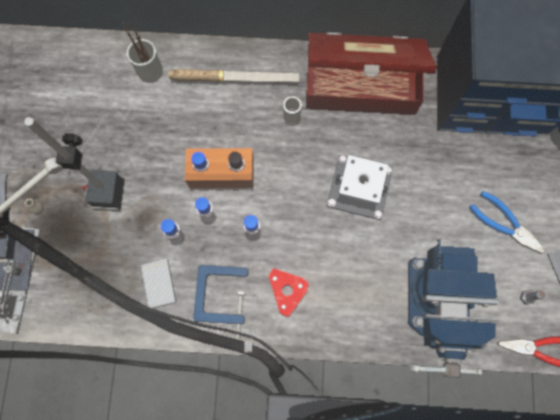

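The scene view shows blue knobs at (161,209) in the rack, (194,230), (179,254) and (248,216), with the black knob at (191,193). The top view shows blue knobs at (199,160) in the rack, (203,205), (169,227) and (251,223), black at (235,159), and the receiver hole at (363,179).

Candidates for the snap pin, by top-view pixel and distance from the base:
- (199,160): 677 mm, in the rack
- (203,205): 603 mm
- (169,227): 602 mm
- (251,223): 541 mm

I choose the rack pin at (199,160), since it is both in the rack and the farthest. Next is a close crop with refined measurements.

```bash
python3 - <<'E'
from h import *
import itertools
ims=[read_camera("top").astype(float) for _ in range(4)];im=np.mean(ims,0).astype(np.uint8)
sc=np.mean([read_camera("scene").astype(float) for _ in range(4)],0).astype(np.uint8)
a=cv2.resize(im[135:215,175:275],None,fx=4,fy=4,interpolation=cv2.INTER_CUBIC)
b=cv2.resize(im[140:220,320:400],None,fx=4,fy=4,interpolation=cv2.INTER_CUBIC)
c=cv2.resize(sc[170:250,130:210],None,fx=3.4,fy=3.4);d=cv2.resize(sc[140:220,250:350],None,fx=3.4,fy=3.4)
W=np.zeros((600,740,3),np.uint8);W[:320,:400]=a;W[:320,400:720]=b;W[322:594,:272]=c;W[322:594,400:740]=d
cv2.imwrite("pics/crop1.png",W[:,:,::-1])
hsv=cv2.cvtColor(im,cv2.COLOR_RGB2HSV)
def blob(img,u0,u1,v0,v1,z,cam):
    m=cv2.inRange(cv2.cvtColor(img,cv2.COLOR_RGB2HSV),(105,140,80),(130,255,255))
    s=np.zeros_like(m);s[v0:v1,u0:u1]=m[v0:v1,u0:u1];n,l,st,ce=cv2.connectedComponentsWithStats(s)
    i=1+np.argmax(st[1:,4]);print(cam,st[i],ce[i],back(cam,ce[i],z).round(1))
blob(im,185,215,145,175,80,"top");blob(sc,145,175,190,222,70,"scene")
for c,n in(("top","receiver_mouth"),("scene","receiver_mouth"),("top","rack")):
  for _ in range(2): print(n,[d["centre"] for d in nets.search_frame(c,n)[:1]])
for p in [(363.5,179)]: print(back("top",p,56),back("top",p,48))
T=np.array(camera_params("top")["camera_from_world"]);print("cam pos",-T[:3,:3].T@T[:3,3])
E
```

```text
top [193 153  12  12 111] [198.07207207 158.47747748] [612.2 306.2  80. ]
scene [153 197  14  20 219] [159.94063927 206.30593607] [617.9 305.   70. ]
receiver_mouth [[588.2, 19.5, 52.1]]
receiver_mouth [[588.2, 19.5, 52.1]]
receiver_mouth [[585.1, 31.9, 27.2]]
receiver_mouth [[585.1, 31.9, 27.2]]
rack [[602.0, 276.9, 52.4]]
rack [[602.0, 276.9, 52.4]]
[600.10241333  13.3712734   56.        ] [602.74069812  12.27157659  48.        ]
cam pos [296.16231542 140.06038428 977.62938335]
```

View pics/crop1.png

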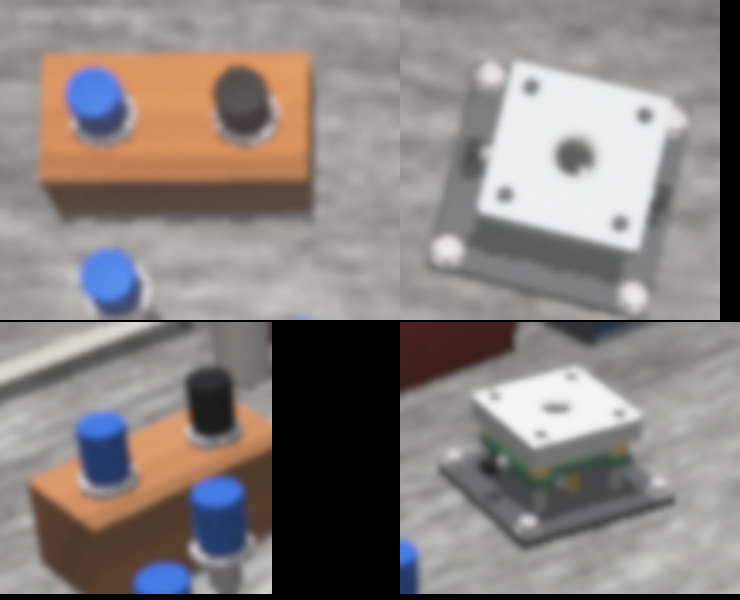

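The crop confirms the choice: the blue pin sits in the rack's left hole, with the knob top face at about (197.3,157.3) in the top view, and the black pin is in the other hole. The receiver hole centre is at about (363.4,178.7) in the top view and (295.9,164.7) in the scene view. I'll triangulate both.

```bash
python3 - <<'E'
from h import *
print("knob top",back("top",(90/4+174.6,90/4+134.6),86),back("scene",(159.7,200.3),86))
print("flange",back("top",(102/4+174.6,111/4+134.6),56))
print("mouth",back("top",(363.4,178.7),56),back("scene",(295.9,164.7),56))
# rack top corners (top crop)
print("rack",[back("top",(u/4+174.6,v/4+134.6),52).round(1) for u,v in((41,54),(310,53),(312,181),(40,181))])
o=arm.get_obs();R=o["tool_rot"];p=o["position"]
for g in([613,306,280],[600,14,280]): print(g,R.T@(np.array(g)-p))
print(np.degrees(np.arctan2(R[1,1],R[0,1])))
E
```

```text
knob top [612.46442224 307.06366181  86.        ] [610.66258501 307.33351386  86.        ]
flange [613.5284775  306.35440143  56.        ]
mouth [600.650944    13.56297845  56.        ] [600.22677954  15.30174741  56.        ]
rack [array([640.3, 337.2,  52. ]), array([648.3, 215.8,  52. ]), array([587.8, 210.4,  52. ]), array([580.4, 331.5,  52. ])]
[613, 306, 280] [ 676.45583298 -658.56703069  -61.33187855]
[600, 14, 280] [ 576.69709501 -383.82862094  -61.35205056]
-72.59297164200134
```

```bash
python3 -m jog '[{"dz":-0.04,"fingers":-0.05},{"dz":-0.08,"fingers":-0.05},{"dx":0.034,"dy":-0.033,"dz":-0.08,"rz":3,"fingers":-0.05},{"dx":0.06,"dy":-0.06,"dz":-0.08,"rz":6,"fingers":-0.05},{"dx":0.09,"dy":-0.09,"dz":-0.08,"rz":9,"fingers":-0.05},{"dx":0.12,"dy":-0.117,"dz":-0.08,"rz":12,"fingers":-0.05},{"dx":0.15,"dy":-0.146,"dz":-0.08,"rz":15,"fingers":-0.05},{"dx":0.18,"dy":-0.175,"dz":-0.08,"rz":17.4,"fingers":-0.05},{"dx":0.21,"dy":-0.205,"dz":-0.08,"rz":17.4},{"dx":0.24,"dy":-0.234,"dz":-0.08,"rz":17.4},{"dx":0.27,"dy":-0.263,"dz":-0.08,"rz":17.4},{"dx":0.3,"dy":-0.292,"dz":-0.08,"rz":17.4},{"dx":0.33,"dy":-0.321,"dz":-0.08,"rz":17.4},{"dx":0.36,"dy":-0.35,"dz":-0.08,"rz":17.4},{"dx":0.39,"dy":-0.38,"dz":-0.08,"rz":17.4},{"dx":0.42,"dy":-0.409,"dz":-0.08,"rz":17.4},{"dx":0.45,"dy":-0.438,"dz":-0.08,"rz":17.4},{"dx":0.48,"dy":-0.467,"dz":-0.08,"rz":17.4},{"dx":0.51,"dy":-0.496,"dz":-0.08,"rz":17.4},{"dx":0.54,"dy":-0.526,"dz":-0.08,"rz":17.4}]' 15
```

```text
schema error: expected keys dx, dy, dz, rx, ry, rz, fingers
```

```bash
python3 -m jog '[{"dx":0,"dy":0,"dz":-0.04,"rx":0,"ry":0,"rz":0,"fingers":-0.05},{"dx":0,"dy":0,"dz":-0.08,"rx":0,"ry":0,"rz":0,"fingers":-0.05},{"dx":0.04,"dy":-0.04,"dz":-0.08,"rx":0,"ry":0,"rz":6,"fingers":-0.05},{"dx":0.1,"dy":-0.1,"dz":-0.08,"rx":0,"ry":0,"rz":12,"fingers":-0.05},{"dx":0.2,"dy":-0.2,"dz":-0.08,"rx":0,"ry":0,"rz":17.4,"fingers":-0.05},{"dx":0.3,"dy":-0.3,"dz":-0.08,"rx":0,"ry":0,"rz":17.4,"fingers":-0.05},{"dx":0.3,"dy":-0.3,"dz":-0.08,"rx":0,"ry":0,"rz":17.4,"fingers":-0.05},{"dx":0.4,"dy":-0.4,"dz":-0.08,"rx":0,"ry":0,"rz":17.4,"fingers":-0.05},{"dx":0.4,"dy":-0.4,"dz":-0.08,"rx":0,"ry":0,"rz":17.4,"fingers":-0.05},{"dx":0.5,"dy":-0.5,"dz":-0.08,"rx":0,"ry":0,"rz":17.4,"fingers":-0.05},{"dx":0.5,"dy":-0.5,"dz":-0.08,"rx":0,"ry":0,"rz":17.4,"fingers":-0.05},{"dx":0.5,"dy":-0.5,"dz":-0.08,"rx":0,"ry":0,"rz":17.4,"fingers":-0.05},{"dx":0.5,"dy":-0.5,"dz":-0.08,"rx":0,"ry":0,"rz":17.4,"fingers":-0.05},{"dx":0.5,"dy":-0.5,"dz":-0.08,"rx":0,"ry":0,"rz":17.4,"fingers":-0.05},{"dx":0.5,"dy":-0.5,"dz":-0.08,"rx":0,"ry":0,"rz":17.4,"fingers":-0.05},{"dx":0.5,"dy":-0.5,"dz":-0.08,"rx":0,"ry":0,"rz":17.4,"fingers":-0.05},{"dx":0.5,"dy":-0.5,"dz":-0.08,"rx":0,"ry":0,"rz":17.4,"fingers":-0.05},{"dx":0.5,"dy":-0.5,"dz":-0.08,"rx":0,"ry":0,"rz":17.4,"fingers":-0.05},{"dx":0.5,"dy":-0.5,"dz":-0.08,"rx":0,"ry":0,"rz":17.4,"fingers":-0.05},{"dx":0.5,"dy":-0.5,"dz":-0.08,"rx":0,"ry":0,"rz":17.4,"fingers":-0.05}]' 15
python3 -c "
from h import *
o=arm.get_obs();R=o['tool_rot'];print(R.round(3).tolist(),(R.T@(np.array([612,306.5,150])-o['position'])).round(1),o['joints'].round(1))"
```

```text
t: 3.27
position: [493.8, 106.8, 298.2]
tool_rot: [[1.0, 0.004, 0.0], [0.004, -1.0, 0.001], [0.0, -0.001, -1.0]]
ft_force: [1.2, 0.3, -0.3]
finger_gap: 0.475
grip_force: 0.0
[[1.0, 0.004, 0.0], [0.004, -1.0, 0.001], [0.0, -0.001, -1.0]] [ 118.9 -199.1  148.5] [ 6.9 11.1 95.1  0.1 73.8 96.6]
```

```bash
python3 -m jog '[{"dx":0.12,"dy":-0.2046,"dz":0.0,"rx":0,"ry":0,"rz":0,"fingers":-0.05},{"dx":0.12,"dy":-0.2046,"dz":0.0,"rx":0,"ry":0,"rz":0,"fingers":-0.05},{"dx":0.12,"dy":-0.2046,"dz":0.0,"rx":0,"ry":0,"rz":0,"fingers":-0.05},{"dx":0.12,"dy":-0.2046,"dz":0.0,"rx":0,"ry":0,"rz":0,"fingers":-0.05},{"dx":0.12,"dy":-0.2046,"dz":0.0,"rx":0,"ry":0,"rz":0,"fingers":-0.05},{"dx":0.12,"dy":-0.2046,"dz":0.0,"rx":0,"ry":0,"rz":0,"fingers":-0.05},{"dx":0.12,"dy":-0.2046,"dz":0.03,"rx":0,"ry":0,"rz":0,"fingers":-0.05},{"dx":0.12,"dy":-0.2046,"dz":0.06,"rx":0,"ry":0,"rz":0,"fingers":-0.05},{"dx":0.12,"dy":-0.2046,"dz":0.1,"rx":0,"ry":0,"rz":0,"fingers":-0.05},{"dx":0.12,"dy":-0.2046,"dz":0.14,"rx":0,"ry":0,"rz":0,"fingers":-0.05},{"dx":0.12,"dy":-0.2046,"dz":0.18,"rx":0,"ry":0,"rz":0,"fingers":-0.05},{"dx":0.12,"dy":-0.2046,"dz":0.188,"rx":0,"ry":0,"rz":0,"fingers":-0.05},{"dx":0.12,"dy":-0.2046,"dz":0.188,"rx":0,"ry":0,"rz":0,"fingers":-0.05},{"dx":0.12,"dy":-0.2046,"dz":0.188,"rx":0,"ry":0,"rz":0,"fingers":-0.05}]' 15
python3 - <<'E'
from h import *
im=read_camera("top");sc=read_camera("scene")
W=np.hstack([cv2.resize(im[90:230,120:260],(400,400),interpolation=2),cv2.resize(sc[120:260,90:230],(400,400),interpolation=2)])
cv2.imwrite("pics/over.png",W[:,:,::-1])
print(arm.get_obs()["position"])
E
```

```text
t: 4.43
position: [612.9, 306.7, 112.5]
tool_rot: [[1.0, 0.0, 0.002], [0.0, -1.0, 0.001], [0.002, -0.001, -1.0]]
ft_force: [0.8, -0.2, 0.4]
finger_gap: 0.474
grip_force: 0.0
[613.53685483 307.02905047 113.83878147]
```

View pics/over.png

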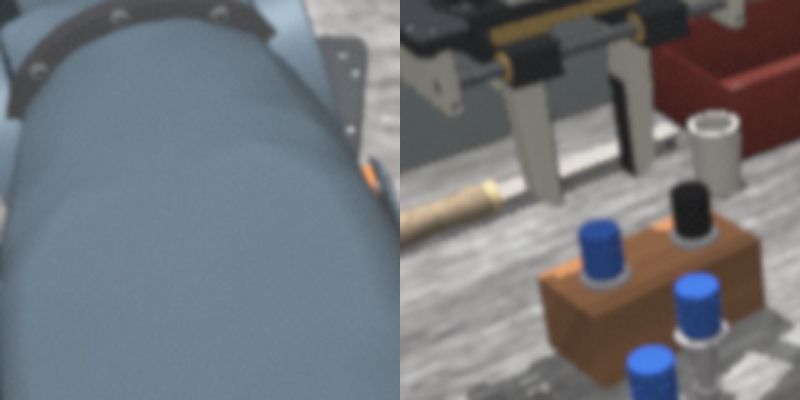

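The scene view shows the fingertips straddling the blue knob, with tips at about crop (545,200) and (640,172) and the knob at (600,228). The rack, black pin and other pins are clear. I'll check the centring by projection.

```bash
python3 - <<'E'
from h import *
o=arm.get_obs();p=o["position"];print(p.round(1),o["ft_force"].round(2))
f=lambda q:(proj("scene",q)-[90,120])*400/140+[400,0]
print(f(p),f(p+[0,25,0]),f(p-[0,25,0]),"knobtop",f([612,306.5,86]))
E
```

```text
[613.5 307.  113.8] [-0.62  0.26  0.18]
[590.93793705 185.01720992] [550.78971148 199.6869987 ] [629.77167109 170.82772413] knobtop [599.26078428 227.99984423]
```

```bash
python3 -m jog '[{"dx":-0.001,"dy":0,"dz":0.025,"rx":0,"ry":0,"rz":0,"fingers":-0.05},{"dx":-0.001,"dy":0,"dz":0.04,"rx":0,"ry":0,"rz":0,"fingers":-0.05},{"dx":-0.001,"dy":0,"dz":0.05,"rx":0,"ry":0,"rz":0,"fingers":-0.05},{"dx":-0.001,"dy":0,"dz":0.05,"rx":0,"ry":0,"rz":0,"fingers":-0.05},{"dx":-0.001,"dy":0,"dz":0.05,"rx":0,"ry":0,"rz":0,"fingers":-0.05},{"dx":-0.001,"dy":0,"dz":0.05,"rx":0,"ry":0,"rz":0,"fingers":-0.05}]' 15
```

```text
t: 5.03
position: [612.0, 306.9, 62.4]
tool_rot: [[1.0, 0.0, 0.002], [0.0, -1.0, 0.001], [0.002, -0.001, -1.0]]
ft_force: [0.2, -0.8, -0.2]
finger_gap: 0.472
grip_force: 0.0
```

```bash
python3 -m jog '[{"dx":0,"dy":0,"dz":0.0015,"rx":0,"ry":0,"rz":0,"fingers":-0.3},{"dx":0,"dy":0,"dz":0.0015,"rx":0,"ry":0,"rz":0,"fingers":-0.4},{"dx":0,"dy":0,"dz":0.0015,"rx":0,"ry":0,"rz":0,"fingers":-0.6},{"dx":0,"dy":0,"dz":0.0015,"rx":0,"ry":0,"rz":0,"fingers":-0.6},{"dx":0,"dy":0,"dz":0.0015,"rx":0,"ry":0,"rz":0,"fingers":-0.8},{"dx":0,"dy":0,"dz":0.0015,"rx":0,"ry":0,"rz":0,"fingers":-1},{"dx":0,"dy":0,"dz":0.0015,"rx":0,"ry":0,"rz":0,"fingers":-1},{"dx":0,"dy":0,"dz":0.0015,"rx":0,"ry":0,"rz":0,"fingers":-1}]' 40
python3 -c "
from h import *
o=arm.get_obs();print({k:o[k].round(2) for k in('position','ft_force','ft_torque')})"
```

```text
t: 5.7
position: [611.2, 306.6, 59.5]
tool_rot: [[1.0, 0.0, 0.0], [0.0, -1.0, 0.0], [0.0, -0.0, -1.0]]
ft_force: [-0.6, -0.1, 5.5]
finger_gap: 0.254
grip_force: 40.0
{'position': array([611.22, 306.6 ,  59.53]), 'ft_force': array([-0.62, -0.1 ,  5.48]), 'ft_torque': array([-0.01,  0.13,  0.01])}
```

```bash
python3 -m jog '[{"dx":0,"dy":0,"dz":-0.01,"rx":0,"ry":0,"rz":0,"fingers":-1},{"dx":0,"dy":0,"dz":-0.03,"rx":0,"ry":0,"rz":0,"fingers":-1},{"dx":0,"dy":0,"dz":-0.055,"rx":0,"ry":0,"rz":0,"fingers":-1},{"dx":0,"dy":0,"dz":-0.08,"rx":0,"ry":0,"rz":0,"fingers":-1},{"dx":0,"dy":0,"dz":-0.105,"rx":0,"ry":0,"rz":0,"fingers":-1},{"dx":0,"dy":0,"dz":-0.12,"rx":0,"ry":0,"rz":0,"fingers":-1},{"dx":-0.001,"dy":0.02,"dz":-0.12,"rx":0,"ry":0,"rz":0,"fingers":-1},{"dx":-0.002,"dy":0.05,"dz":-0.12,"rx":0,"ry":0,"rz":0,"fingers":-1},{"dx":-0.003,"dy":0.08,"dz":-0.12,"rx":0,"ry":0,"rz":0,"fingers":-1},{"dx":-0.004,"dy":0.11,"dz":-0.12,"rx":0,"ry":0,"rz":0,"fingers":-1},{"dx":-0.005,"dy":0.14,"dz":-0.12,"rx":0,"ry":0,"rz":0,"fingers":-1},{"dx":-0.006,"dy":0.17,"dz":-0.12,"rx":0,"ry":0,"rz":0,"fingers":-1},{"dx":-0.007,"dy":0.2,"dz":-0.12,"rx":0,"ry":0,"rz":0,"fingers":-1},{"dx":-0.008,"dy":0.23,"dz":-0.12,"rx":0,"ry":0,"rz":0,"fingers":-1},{"dx":-0.009,"dy":0.26,"dz":-0.12,"rx":0,"ry":0,"rz":0,"fingers":-1},{"dx":-0.0105,"dy":0.28,"dz":-0.12,"rx":0,"ry":0,"rz":0,"fingers":-1},{"dx":-0.0105,"dy":0.292,"dz":-0.12,"rx":0,"ry":0,"rz":0,"fingers":-1},{"dx":-0.0105,"dy":0.292,"dz":-0.11,"rx":0,"ry":0,"rz":0,"fingers":-1},{"dx":-0.0105,"dy":0.292,"dz":-0.1,"rx":0,"ry":0,"rz":0,"fingers":-1},{"dx":-0.0105,"dy":0.292,"dz":-0.1,"rx":0,"ry":0,"rz":0,"fingers":-1}]' 40
python3 - <<'E'
from h import *
im=read_camera("top");sc=read_camera("scene")
p=arm.get_obs()["position"]
f=lambda q:((proj("scene",q)-[235,90])*400/120).round(1)
print(p.round(2),arm.get_obs()["ft_force"].round(2),arm.get_obs()["finger_gap"],"tip",f(p-[0,0,55.5]),"mouth",f([600.4,14.4,56]))
W=np.hstack([cv2.resize(sc[90:210,235:355],(400,400),interpolation=2),cv2.resize(im[120:240,300:420],(400,400),interpolation=2)])
cv2.imwrite("pics/rec.png",W[:,:,::-1])
E
```

```text
t: 7.37
position: [599.4, 15.7, 156.4]
tool_rot: [[1.0, 0.001, -0.004], [0.001, -1.0, 0.0], [-0.004, -0.0, -1.0]]
ft_force: [-0.1, 0.3, -1.4]
finger_gap: 0.25
grip_force: 40.0
[600.21  15.76 158.22] [-0.3  -0.25 -0.94] 0.2535104153922732 tip [204.2 176.8] mouth [203.9 248.4]
```

View pics/rec.png

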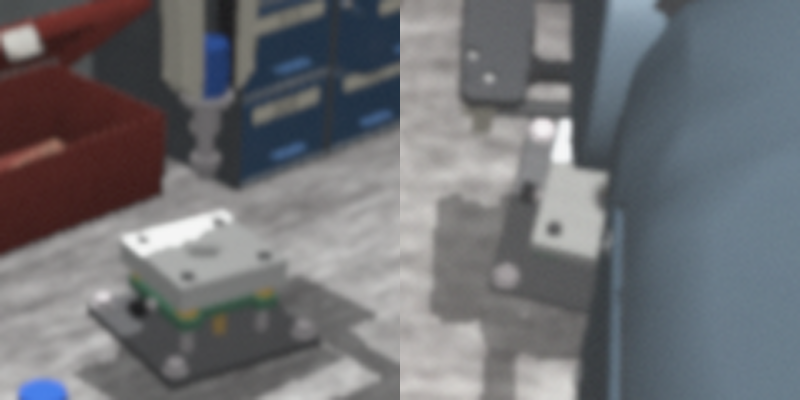

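The pin hangs straight in the gripper with its tip at about crop (206,177), above the hole at (204,249), and both agree with the projections. I'll descend into the mouth with force checks.

```bash
python3 -m jog '[{"dx":0,"dy":0.001,"dz":0.015,"rx":0,"ry":0,"rz":0,"fingers":-1},{"dx":0,"dy":0.001,"dz":0.03,"rx":0,"ry":0,"rz":0,"fingers":-1},{"dx":0,"dy":0.001,"dz":0.04,"rx":0,"ry":0,"rz":0,"fingers":-1},{"dx":0,"dy":0.001,"dz":0.046,"rx":0,"ry":0,"rz":0,"fingers":-1},{"dx":0,"dy":0.001,"dz":0.05,"rx":0,"ry":0,"rz":0,"fingers":-1},{"dx":0,"dy":0.001,"dz":0.052,"rx":0,"ry":0,"rz":0,"fingers":-1},{"dx":0,"dy":0.001,"dz":0.052,"rx":0,"ry":0,"rz":0,"fingers":-1},{"dx":0,"dy":0.001,"dz":0.052,"rx":0,"ry":0,"rz":0,"fingers":-1},{"dx":0,"dy":0.001,"dz":0.052,"rx":0,"ry":0,"rz":0,"fingers":-1}]'
python3 -c "
from h import *
o=arm.get_obs();print({k:o[k].round(2) for k in('position','ft_force','ft_torque')})"
```

```text
t: 8.22
position: [600.9, 13.5, 107.7]
tool_rot: [[1.0, 0.0, 0.001], [0.0, -1.0, -0.0], [0.001, 0.0, -1.0]]
ft_force: [-0.3, -0.1, -0.5]
finger_gap: 0.251
grip_force: 40.0
{'position': array([600.93,  13.52, 107.73]), 'ft_force': array([-0.32, -0.11, -0.5 ]), 'ft_torque': array([ 0.03,  0.02, -0.01])}
```

```bash
python3 -m jog '[{"dx":0,"dy":0,"dz":0.001,"rx":0,"ry":0,"rz":0,"fingers":-1},{"dx":0,"dy":0,"dz":0.002,"rx":0,"ry":0,"rz":0,"fingers":-1},{"dx":0,"dy":0,"dz":0.003,"rx":0,"ry":0,"rz":0,"fingers":-1},{"dx":0,"dy":0,"dz":0.004,"rx":0,"ry":0,"rz":0,"fingers":-1},{"dx":0,"dy":0,"dz":0.005,"rx":0,"ry":0,"rz":0,"fingers":-1},{"dx":0,"dy":0,"dz":0.005,"rx":0,"ry":0,"rz":0,"fingers":-1},{"dx":0,"dy":0,"dz":0.005,"rx":0,"ry":0,"rz":0,"fingers":-1}]'
python3 -c "
from h import *
o=arm.get_obs();print({k:o[k].round(2) for k in('position','ft_force','ft_torque')})"
```

```text
t: 8.8
position: [600.6, 13.6, 102.1]
tool_rot: [[1.0, 0.0, -0.0], [0.0, -1.0, 0.0], [-0.0, -0.0, -1.0]]
ft_force: [0.1, 0.9, -1.7]
finger_gap: 0.25
grip_force: 40.0
{'position': array([600.56,  13.61, 102.09]), 'ft_force': array([ 0.11,  0.93, -1.68]), 'ft_torque': array([0.26, 0.05, 0.05])}
```

```bash
python3 -m jog '[{"dx":0,"dy":0,"dz":0.001,"rx":0,"ry":0,"rz":0,"fingers":-1},{"dx":0,"dy":0,"dz":0.002,"rx":0,"ry":0,"rz":0,"fingers":-1},{"dx":0,"dy":0,"dz":0.002,"rx":0,"ry":0,"rz":0,"fingers":-1},{"dx":0,"dy":0,"dz":0.002,"rx":0,"ry":0,"rz":0,"fingers":-1}]'
python3 -c "
from h import *
o=arm.get_obs();print({k:o[k].round(2) for k in('position','ft_force','ft_torque')})"
```

```text
t: 9.13
position: [600.5, 13.7, 100.0]
tool_rot: [[1.0, 0.0, -0.0], [0.0, -1.0, 0.0], [-0.0, -0.0, -1.0]]
ft_force: [0.3, 3.8, -2.2]
finger_gap: 0.25
grip_force: 40.0
{'position': array([600.51,  13.75,  99.97]), 'ft_force': array([ 0.3 ,  3.82, -2.2 ]), 'ft_torque': array([ 0.78,  0.01, -0.02])}
```

```bash
python3 -m jog '[{"dx":0,"dy":-0.0005,"dz":0,"rx":0,"ry":0,"rz":0,"fingers":-1},{"dx":0,"dy":-0.001,"dz":0,"rx":0,"ry":0,"rz":0,"fingers":-1},{"dx":0,"dy":-0.001,"dz":0.001,"rx":0,"ry":0,"rz":0,"fingers":-1},{"dx":0,"dy":-0.001,"dz":0.002,"rx":0,"ry":0,"rz":0,"fingers":-1},{"dx":0,"dy":-0.001,"dz":0.002,"rx":0,"ry":0,"rz":0,"fingers":-1},{"dx":0,"dy":-0.001,"dz":0.002,"rx":0,"ry":0,"rz":0,"fingers":-1}]'
python3 -c "
from h import *
o=arm.get_obs();print({k:o[k].round(2) for k in('position','ft_force','ft_torque')})"
```

```text
t: 9.63
position: [600.6, 14.3, 98.0]
tool_rot: [[1.0, 0.0, -0.0], [0.0, -1.0, -0.0], [-0.0, 0.0, -1.0]]
ft_force: [0.5, 0.5, -0.7]
finger_gap: 0.247
grip_force: 40.0
{'position': array([600.56,  14.34,  98.04]), 'ft_force': array([ 0.5 ,  0.48, -0.71]), 'ft_torque': array([-0.04,  0.03, -0.01])}
```

```bash
python3 -m jog '[{"dx":0,"dy":-0.0003,"dz":0.001,"rx":0,"ry":0,"rz":0,"fingers":-1},{"dx":0,"dy":-0.0003,"dz":0.0025,"rx":0,"ry":0,"rz":0,"fingers":-1},{"dx":0,"dy":-0.0003,"dz":0.004,"rx":0,"ry":0,"rz":0,"fingers":-1},{"dx":0,"dy":-0.0003,"dz":0.0055,"rx":0,"ry":0,"rz":0,"fingers":-1},{"dx":0,"dy":-0.0003,"dz":0.007,"rx":0,"ry":0,"rz":0,"fingers":-1},{"dx":0,"dy":-0.0003,"dz":0.0085,"rx":0,"ry":0,"rz":0,"fingers":-1},{"dx":0,"dy":-0.0003,"dz":0.01,"rx":0,"ry":0,"rz":0,"fingers":-1},{"dx":0,"dy":-0.0003,"dz":0.01,"rx":0,"ry":0,"rz":0,"fingers":-1},{"dx":0,"dy":-0.0003,"dz":0.01,"rx":0,"ry":0,"rz":0,"fingers":-1}]'
python3 -c "
from h import *
o=arm.get_obs();print({k:o[k].round(2) for k in('position','ft_force','ft_torque')})"
```

```text
t: 10.38
position: [600.6, 14.8, 88.1]
tool_rot: [[1.0, 0.0, -0.0], [0.0, -1.0, 0.0], [-0.0, -0.0, -1.0]]
ft_force: [0.3, -0.7, -0.9]
finger_gap: 0.251
grip_force: 40.0
{'position': array([600.56,  14.81,  88.05]), 'ft_force': array([ 0.33, -0.73, -0.94]), 'ft_torque': array([0.03, 0.01, 0.04])}
```

Well centred. Next is the catch region, taken in slow steps.

```bash
python3 -m jog '[{"dx":0,"dy":0,"dz":0.001,"rx":0,"ry":0,"rz":0,"fingers":-1},{"dx":0,"dy":0,"dz":0.002,"rx":0,"ry":0,"rz":0,"fingers":-1},{"dx":0,"dy":0,"dz":0.003,"rx":0,"ry":0,"rz":0,"fingers":-1},{"dx":0,"dy":0,"dz":0.004,"rx":0,"ry":0,"rz":0,"fingers":-1},{"dx":0,"dy":0,"dz":0.005,"rx":0,"ry":0,"rz":0,"fingers":-1},{"dx":0,"dy":0,"dz":0.006,"rx":0,"ry":0,"rz":0,"fingers":-1},{"dx":0,"dy":0,"dz":0.006,"rx":0,"ry":0,"rz":0,"fingers":-1}]'; python3 -m jog '[{"dx":0,"dy":0,"dz":0.001,"rx":0,"ry":0,"rz":0,"fingers":-1},{"dx":0,"dy":0,"dz":0.002,"rx":0,"ry":0,"rz":0,"fingers":-1},{"dx":0,"dy":0,"dz":0.003,"rx":0,"ry":0,"rz":0,"fingers":-1},{"dx":0,"dy":0,"dz":0.004,"rx":0,"ry":0,"rz":0,"fingers":-1},{"dx":0,"dy":0,"dz":0.004,"rx":0,"ry":0,"rz":0,"fingers":-1}]'
```

```text
t: 10.97
position: [600.5, 14.8, 81.9]
tool_rot: [[1.0, 0.0, -0.0], [0.0, -1.0, 0.0], [-0.0, -0.0, -1.0]]
ft_force: [-0.1, -0.0, -2.1]
finger_gap: 0.253
grip_force: 40.0
t: 11.38
position: [600.8, 14.8, 78.3]
tool_rot: [[1.0, 0.0, 0.001], [0.0, -1.0, -0.0], [0.001, 0.0, -1.0]]
ft_force: [-0.1, -0.1, 2.4]
finger_gap: 0.253
grip_force: 40.0
```

```bash
python3 -m jog '[{"dx":0,"dy":0,"dz":0.001,"rx":0,"ry":0,"rz":0,"fingers":-1},{"dx":0,"dy":0,"dz":0.002,"rx":0,"ry":0,"rz":0,"fingers":-1},{"dx":0,"dy":0,"dz":0.003,"rx":0,"ry":0,"rz":0,"fingers":-1},{"dx":0,"dy":0,"dz":0.003,"rx":0,"ry":0,"rz":0,"fingers":-1}]'; python3 -m jog '[{"dx":0,"dy":0,"dz":0.001,"rx":0,"ry":0,"rz":0,"fingers":-1},{"dx":0,"dy":0,"dz":0.002,"rx":0,"ry":0,"rz":0,"fingers":-1},{"dx":0,"dy":0,"dz":0.003,"rx":0,"ry":0,"rz":0,"fingers":-1},{"dx":0,"dy":0,"dz":0.003,"rx":0,"ry":0,"rz":0,"fingers":-1}]'
```

```text
t: 11.72
position: [600.8, 14.8, 75.2]
tool_rot: [[1.0, 0.0, 0.001], [0.0, -1.0, -0.0], [0.001, 0.0, -1.0]]
ft_force: [0.9, 0.3, 3.6]
finger_gap: 0.252
grip_force: 40.0
t: 12.05
position: [600.5, 14.8, 71.7]
tool_rot: [[1.0, 0.0, -0.0], [0.0, -1.0, 0.0], [-0.0, -0.0, -1.0]]
ft_force: [1.6, -0.3, -1.0]
finger_gap: 0.25
grip_force: 40.0
```

```bash
python3 -m jog '[{"dx":0,"dy":0,"dz":0.001,"rx":0,"ry":0,"rz":0,"fingers":-1},{"dx":0,"dy":0,"dz":0.002,"rx":0,"ry":0,"rz":0,"fingers":-1},{"dx":0,"dy":0,"dz":0.003,"rx":0,"ry":0,"rz":0,"fingers":-1},{"dx":0,"dy":0,"dz":0.004,"rx":0,"ry":0,"rz":0,"fingers":-1},{"dx":0,"dy":0,"dz":0.005,"rx":0,"ry":0,"rz":0,"fingers":-1},{"dx":0,"dy":0,"dz":0.005,"rx":0,"ry":0,"rz":0,"fingers":-1}]'; python3 -m jog '[{"dx":0,"dy":0,"dz":0.0005,"rx":0,"ry":0,"rz":0,"fingers":-1},{"dx":0,"dy":0,"dz":0.001,"rx":0,"ry":0,"rz":0,"fingers":-1},{"dx":0,"dy":0,"dz":0.0015,"rx":0,"ry":0,"rz":0,"fingers":-1},{"dx":0,"dy":0,"dz":0.0015,"rx":0,"ry":0,"rz":0,"fingers":-1}]'
```

```text
t: 12.55
position: [600.1, 14.8, 66.5]
tool_rot: [[1.0, 0.0, -0.001], [0.0, -1.0, 0.0], [-0.001, -0.0, -1.0]]
ft_force: [-0.6, 0.1, -2.1]
finger_gap: 0.25
grip_force: 40.0
t: 12.88
position: [600.5, 14.8, 65.4]
tool_rot: [[1.0, 0.0, -0.0], [0.0, -1.0, -0.0], [-0.0, 0.0, -1.0]]
ft_force: [0.4, -0.1, -0.7]
finger_gap: 0.252
grip_force: 40.0
```

```bash
python3 -m jog '[{"dx":0,"dy":0,"dz":0.0005,"rx":0,"ry":0,"rz":0,"fingers":-1},{"dx":0,"dy":0,"dz":0.001,"rx":0,"ry":0,"rz":0,"fingers":-1},{"dx":0,"dy":0,"dz":0.0013,"rx":0,"ry":0,"rz":0,"fingers":-1},{"dx":0,"dy":0,"dz":0.0013,"rx":0,"ry":0,"rz":0,"fingers":-1}]'; python3 -m jog '[{"dx":0,"dy":0,"dz":0.0003,"rx":0,"ry":0,"rz":0,"fingers":-1},{"dx":0,"dy":0,"dz":0.0005,"rx":0,"ry":0,"rz":0,"fingers":-1},{"dx":0,"dy":0,"dz":0.0005,"rx":0,"ry":0,"rz":0,"fingers":-1}]'
```

```text
t: 13.22
position: [600.6, 14.8, 64.3]
tool_rot: [[1.0, 0.0, -0.0], [0.0, -1.0, 0.0], [-0.0, -0.0, -1.0]]
ft_force: [-0.2, 0.5, -0.8]
finger_gap: 0.253
grip_force: 40.0
t: 13.47
position: [600.6, 14.8, 63.8]
tool_rot: [[1.0, 0.0, -0.0], [0.0, -1.0, 0.0], [-0.0, -0.0, -1.0]]
ft_force: [-0.2, -0.2, -0.9]
finger_gap: 0.247
grip_force: 40.0
```

```bash
python3 -m jog '[{"dx":0,"dy":0,"dz":0.0003,"rx":0,"ry":0,"rz":0,"fingers":-1},{"dx":0,"dy":0,"dz":0.0004,"rx":0,"ry":0,"rz":0,"fingers":-1},{"dx":0,"dy":0,"dz":0.0004,"rx":0,"ry":0,"rz":0,"fingers":-1}]'; python3 -m jog '[{"dx":0,"dy":0,"dz":0.0002,"rx":0,"ry":0,"rz":0,"fingers":-1},{"dx":0,"dy":0,"dz":0.0003,"rx":0,"ry":0,"rz":0,"fingers":-1},{"dx":0,"dy":0,"dz":0.0003,"rx":0,"ry":0,"rz":0,"fingers":-1}]'
```

```text
t: 13.72
position: [600.6, 14.8, 63.5]
tool_rot: [[1.0, 0.0, 0.0], [0.0, -1.0, 0.0], [0.0, -0.0, -1.0]]
ft_force: [-0.0, 0.2, 0.0]
finger_gap: 0.25
grip_force: 40.0
t: 13.97
position: [600.6, 14.8, 63.5]
tool_rot: [[1.0, 0.0, 0.0], [0.0, -1.0, -0.0], [0.0, 0.0, -1.0]]
ft_force: [-1.7, -0.2, 4.8]
finger_gap: 0.25
grip_force: 40.0
```

The pin is home: the TCP stopped at z 63.5 as predicted, with about 5 N on the flange. Now the pull test, stepping up.

```bash
python3 -m jog '[{"dx":0,"dy":0,"dz":-0.0007,"rx":0,"ry":0,"rz":0,"fingers":-1},{"dx":0,"dy":0,"dz":-0.0015,"rx":0,"ry":0,"rz":0,"fingers":-1},{"dx":0,"dy":0,"dz":-0.0025,"rx":0,"ry":0,"rz":0,"fingers":-1},{"dx":0,"dy":0,"dz":-0.0025,"rx":0,"ry":0,"rz":0,"fingers":-1},{"dx":0,"dy":0,"dz":-0.0025,"rx":0,"ry":0,"rz":0,"fingers":-1}]'; for i in 1 2; do python3 -c "from h import *;print(arm.get_obs()['ft_force'])"; done;  python3 -m jog '[{"dx":0,"dy":0,"dz":-0.0005,"rx":0,"ry":0,"rz":0,"fingers":-1},{"dx":0,"dy":0,"dz":-0.0008,"rx":0,"ry":0,"rz":0,"fingers":-1},{"dx":0,"dy":0,"dz":-0.0008,"rx":0,"ry":0,"rz":0,"fingers":-1}]'
```

```text
t: 14.38
position: [600.6, 14.8, 65.6]
tool_rot: [[1.0, 0.0, 0.0], [0.0, -1.0, 0.0], [0.0, -0.0, -1.0]]
ft_force: [0.6, 0.3, -1.6]
finger_gap: 0.246
grip_force: 40.0
[ 0.58269747  0.27500068 -1.57066347]
[ 0.58269747  0.27500068 -1.57066347]
t: 14.63
position: [600.6, 14.8, 66.5]
tool_rot: [[1.0, 0.0, 0.0], [0.0, -1.0, -0.0], [0.0, 0.0, -1.0]]
ft_force: [0.7, -0.3, -0.9]
finger_gap: 0.248
grip_force: 40.0
```

```bash
python3 -m jog '[{"dx":0,"dy":0,"dz":-0.0005,"rx":0,"ry":0,"rz":0,"fingers":-1},{"dx":0,"dy":0,"dz":-0.0008,"rx":0,"ry":0,"rz":0,"fingers":-1},{"dx":0,"dy":0,"dz":-0.0008,"rx":0,"ry":0,"rz":0,"fingers":-1}]'
```

```text
t: 14.88
position: [600.5, 14.8, 67.1]
tool_rot: [[1.0, 0.0, -0.0], [0.0, -1.0, 0.0], [-0.0, -0.0, -1.0]]
ft_force: [1.5, 0.5, -3.0]
finger_gap: 0.249
grip_force: 40.0
```

```bash
python3 -m jog '[{"dx":0,"dy":0,"dz":-0.0003,"rx":0,"ry":0,"rz":0,"fingers":-1},{"dx":0,"dy":0,"dz":-0.0004,"rx":0,"ry":0,"rz":0,"fingers":-1},{"dx":0,"dy":0,"dz":-0.0004,"rx":0,"ry":0,"rz":0,"fingers":-1}]'
```

```text
t: 15.13
position: [600.4, 14.8, 67.4]
tool_rot: [[1.0, 0.0, -0.0], [0.0, -1.0, 0.0], [-0.0, -0.0, -1.0]]
ft_force: [0.0, -0.8, -5.6]
finger_gap: 0.25
grip_force: 40.0
```

```bash
python3 -m jog '[{"dx":0,"dy":0,"dz":-0.0003,"rx":0,"ry":0,"rz":0,"fingers":-1},{"dx":0,"dy":0,"dz":-0.0005,"rx":0,"ry":0,"rz":0,"fingers":-1},{"dx":0,"dy":0,"dz":-0.0005,"rx":0,"ry":0,"rz":0,"fingers":-1}]'
```

```text
t: 15.38
position: [600.4, 14.8, 67.8]
tool_rot: [[1.0, 0.0, -0.001], [0.0, -1.0, 0.0], [-0.001, -0.0, -1.0]]
ft_force: [1.2, -0.1, -8.8]
finger_gap: 0.25
grip_force: 40.0
```

```bash
python3 -m jog '[{"dx":0,"dy":0,"dz":-0.0002,"rx":0,"ry":0,"rz":0,"fingers":-1},{"dx":0,"dy":0,"dz":-0.0004,"rx":0,"ry":0,"rz":0,"fingers":-1},{"dx":0,"dy":0,"dz":-0.0004,"rx":0,"ry":0,"rz":0,"fingers":-1}]'; for i in 1; do python3 -m jog '[{"dx":0,"dy":0,"dz":0,"rx":0,"ry":0,"rz":0,"fingers":-1},{"dx":0,"dy":0,"dz":0,"rx":0,"ry":0,"rz":0,"fingers":-1}]' | grep -E "pos|ft_f"; done; python3 -m jog '[{"dx":0,"dy":0,"dz":0,"rx":0,"ry":0,"rz":0,"fingers":-1},{"dx":0,"dy":0,"dz":0,"rx":0,"ry":0,"rz":0,"fingers":-1}]' | grep -E "pos|ft_f"
```

```text
t: 15.63
position: [600.3, 14.8, 68.2]
tool_rot: [[1.0, 0.0, -0.001], [0.0, -1.0, 0.0], [-0.001, -0.0, -1.0]]
ft_force: [1.1, -0.0, -12.9]
finger_gap: 0.252
grip_force: 40.0
position: [600.3, 14.8, 68.2]
ft_force: [0.6, -0.2, -13.0]
position: [600.4, 14.8, 68.3]
ft_force: [1.2, 0.3, -13.2]
```

The pull is about 12 N net of the pin's weight. I'll ease it slightly and hold for 1.6 s.

```bash
python3 -m jog '[{"dx":0,"dy":0,"dz":0.00015,"rx":0,"ry":0,"rz":0,"fingers":-1},{"dx":0,"dy":0,"dz":0.00015,"rx":0,"ry":0,"rz":0,"fingers":-1},{"dx":0,"dy":0,"dz":0.00015,"rx":0,"ry":0,"rz":0,"fingers":-1},{"dx":0,"dy":0,"dz":0.00015,"rx":0,"ry":0,"rz":0,"fingers":-1},{"dx":0,"dy":0,"dz":0.00015,"rx":0,"ry":0,"rz":0,"fingers":-1},{"dx":0,"dy":0,"dz":0.00015,"rx":0,"ry":0,"rz":0,"fingers":-1},{"dx":0,"dy":0,"dz":0.00015,"rx":0,"ry":0,"rz":0,"fingers":-1},{"dx":0,"dy":0,"dz":0.00015,"rx":0,"ry":0,"rz":0,"fingers":-1},{"dx":0,"dy":0,"dz":0.00015,"rx":0,"ry":0,"rz":0,"fingers":-1},{"dx":0,"dy":0,"dz":0.00015,"rx":0,"ry":0,"rz":0,"fingers":-1}]'; python3 -m jog '[{"dx":0,"dy":0,"dz":0,"rx":0,"ry":0,"rz":0,"fingers":-1},{"dx":0,"dy":0,"dz":0,"rx":0,"ry":0,"rz":0,"fingers":-1},{"dx":0,"dy":0,"dz":0,"rx":0,"ry":0,"rz":0,"fingers":-1},{"dx":0,"dy":0,"dz":0,"rx":0,"ry":0,"rz":0,"fingers":-1},{"dx":0,"dy":0,"dz":0,"rx":0,"ry":0,"rz":0,"fingers":-1},{"dx":0,"dy":0,"dz":0,"rx":0,"ry":0,"rz":0,"fingers":-1},{"dx":0,"dy":0,"dz":0,"rx":0,"ry":0,"rz":0,"fingers":-1},{"dx":0,"dy":0,"dz":0,"rx":0,"ry":0,"rz":0,"fingers":-1},{"dx":0,"dy":0,"dz":0,"rx":0,"ry":0,"rz":0,"fingers":-1},{"dx":0,"dy":0,"dz":0,"rx":0,"ry":0,"rz":0,"fingers":-1}]'
```

```text
t: 16.8
position: [600.5, 14.8, 68.3]
tool_rot: [[1.0, 0.0, -0.0], [0.0, -1.0, 0.0], [-0.0, -0.0, -1.0]]
ft_force: [0.5, 0.7, -13.4]
finger_gap: 0.251
grip_force: 40.0
t: 17.63
position: [600.6, 14.8, 68.4]
tool_rot: [[1.0, 0.0, -0.0], [0.0, -1.0, 0.0], [-0.0, -0.0, -1.0]]
ft_force: [0.2, 0.8, -14.0]
finger_gap: 0.247
grip_force: 40.0
```

The force creeps up slowly as the arm settles. I'll trim closer to 10 N and hold again.

```bash
python3 -m jog '[{"dx":0,"dy":0,"dz":0.0002,"rx":0,"ry":0,"rz":0,"fingers":-1},{"dx":0,"dy":0,"dz":0.0003,"rx":0,"ry":0,"rz":0,"fingers":-1},{"dx":0,"dy":0,"dz":0.0003,"rx":0,"ry":0,"rz":0,"fingers":-1},{"dx":0,"dy":0,"dz":0.0003,"rx":0,"ry":0,"rz":0,"fingers":-1}]'; python3 -m jog '[{"dx":0,"dy":0,"dz":0,"rx":0,"ry":0,"rz":0,"fingers":-1},{"dx":0,"dy":0,"dz":0,"rx":0,"ry":0,"rz":0,"fingers":-1},{"dx":0,"dy":0,"dz":0,"rx":0,"ry":0,"rz":0,"fingers":-1},{"dx":0,"dy":0,"dz":0,"rx":0,"ry":0,"rz":0,"fingers":-1}]' | grep ft_f
```

```text
t: 17.97
position: [600.6, 14.8, 68.2]
tool_rot: [[1.0, 0.0, 0.0], [0.0, -1.0, -0.0], [0.0, 0.0, -1.0]]
ft_force: [-0.4, 0.4, -11.1]
finger_gap: 0.249
grip_force: 40.0
ft_force: [-1.0, 0.1, -11.1]
```

```bash
python3 -m jog '[{"dx":0,"dy":0,"dz":0,"rx":0,"ry":0,"rz":0,"fingers":-1},{"dx":0,"dy":0,"dz":0,"rx":0,"ry":0,"rz":0,"fingers":-1},{"dx":0,"dy":0,"dz":0,"rx":0,"ry":0,"rz":0,"fingers":-1},{"dx":0,"dy":0,"dz":0,"rx":0,"ry":0,"rz":0,"fingers":-1},{"dx":0,"dy":0,"dz":0,"rx":0,"ry":0,"rz":0,"fingers":-1},{"dx":0,"dy":0,"dz":0,"rx":0,"ry":0,"rz":0,"fingers":-1},{"dx":0,"dy":0,"dz":0,"rx":0,"ry":0,"rz":0,"fingers":-1},{"dx":0,"dy":0,"dz":0,"rx":0,"ry":0,"rz":0,"fingers":-1}]' | grep ft_f;python3 -m jog '[{"dx":0,"dy":0,"dz":0,"rx":0,"ry":0,"rz":0,"fingers":-1},{"dx":0,"dy":0,"dz":0,"rx":0,"ry":0,"rz":0,"fingers":-1},{"dx":0,"dy":0,"dz":0,"rx":0,"ry":0,"rz":0,"fingers":-1},{"dx":0,"dy":0,"dz":0,"rx":0,"ry":0,"rz":0,"fingers":-1},{"dx":0,"dy":0,"dz":0,"rx":0,"ry":0,"rz":0,"fingers":-1},{"dx":0,"dy":0,"dz":0,"rx":0,"ry":0,"rz":0,"fingers":-1},{"dx":0,"dy":0,"dz":0,"rx":0,"ry":0,"rz":0,"fingers":-1},{"dx":0,"dy":0,"dz":0,"rx":0,"ry":0,"rz":0,"fingers":-1}]'
```

```text
ft_force: [-0.4, 0.4, -11.1]
t: 19.63
position: [600.6, 14.8, 68.1]
tool_rot: [[1.0, 0.0, -0.0], [0.0, -1.0, -0.0], [-0.0, 0.0, -1.0]]
ft_force: [-0.5, -0.6, -11.3]
finger_gap: 0.247
grip_force: 40.0
```

That is a steady 10 N net for about 1.7 s, and the pin is retained. Lowering it home.

```bash
python3 -m jog '[{"dx":0,"dy":0,"dz":0.0007,"rx":0,"ry":0,"rz":0,"fingers":-1},{"dx":0,"dy":0,"dz":0.0015,"rx":0,"ry":0,"rz":0,"fingers":-1},{"dx":0,"dy":0,"dz":0.0025,"rx":0,"ry":0,"rz":0,"fingers":-1},{"dx":0,"dy":0,"dz":0.0035,"rx":0,"ry":0,"rz":0,"fingers":-1},{"dx":0,"dy":0,"dz":0.004,"rx":0,"ry":0,"rz":0,"fingers":-1},{"dx":0,"dy":0,"dz":0.004,"rx":0,"ry":0,"rz":0,"fingers":-1},{"dx":0,"dy":0,"dz":0.004,"rx":0,"ry":0,"rz":0,"fingers":-1}]' | grep -E "pos|ft_f"; python3 -m jog '[{"dx":0,"dy":0,"dz":0.0003,"rx":0,"ry":0,"rz":0,"fingers":-1},{"dx":0,"dy":0,"dz":0.0005,"rx":0,"ry":0,"rz":0,"fingers":-1},{"dx":0,"dy":0,"dz":0.0005,"rx":0,"ry":0,"rz":0,"fingers":-1}]'| grep -E "pos|ft_f"
```

```text
position: [601.0, 14.8, 64.4]
ft_force: [-0.3, -0.1, -1.2]
position: [600.7, 14.8, 63.6]
ft_force: [-0.2, -0.0, -1.1]
```

```bash
python3 -m jog '[{"dx":0,"dy":0,"dz":0.0003,"rx":0,"ry":0,"rz":0,"fingers":-1},{"dx":0,"dy":0,"dz":0.0003,"rx":0,"ry":0,"rz":0,"fingers":-1},{"dx":0,"dy":0,"dz":0.0003,"rx":0,"ry":0,"rz":0,"fingers":-1}]'| grep -E "pos|ft_f"
```

```text
position: [600.7, 14.8, 63.5]
ft_force: [-1.2, 0.2, 3.0]
```

Home again at z 63.5 with light contact. Releasing and retreating.

```bash
python3 -m jog '[{"dx":0,"dy":0,"dz":0,"rx":0,"ry":0,"rz":0,"fingers":-0.45},{"dx":0,"dy":0,"dz":0,"rx":0,"ry":0,"rz":0,"fingers":-0.35},{"dx":0,"dy":0,"dz":0,"rx":0,"ry":0,"rz":0,"fingers":-0.1},{"dx":0,"dy":0,"dz":0,"rx":0,"ry":0,"rz":0,"fingers":0},{"dx":0,"dy":0,"dz":0,"rx":0,"ry":0,"rz":0,"fingers":0},{"dx":0,"dy":0,"dz":0,"rx":0,"ry":0,"rz":0,"fingers":0}]'; python3 -m jog '[{"dx":0,"dy":0,"dz":-0.005,"rx":0,"ry":0,"rz":0,"fingers":0},{"dx":0,"dy":0,"dz":-0.02,"rx":0,"ry":0,"rz":0,"fingers":0},{"dx":0,"dy":0,"dz":-0.05,"rx":0,"ry":0,"rz":0,"fingers":0},{"dx":0,"dy":0,"dz":-0.08,"rx":0,"ry":0,"rz":0,"fingers":0},{"dx":0,"dy":0,"dz":-0.12,"rx":0,"ry":0,"rz":0,"fingers":0},{"dx":0,"dy":0,"dz":-0.16,"rx":0,"ry":0,"rz":0,"fingers":0},{"dx":0,"dy":0,"dz":-0.18,"rx":0,"ry":0,"rz":0,"fingers":0},{"dx":-0.04,"dy":0,"dz":-0.2,"rx":0,"ry":0,"rz":0,"fingers":0},{"dx":-0.08,"dy":0,"dz":-0.2,"rx":0,"ry":0,"rz":0,"fingers":0},{"dx":-0.12,"dy":0,"dz":-0.2,"rx":0,"ry":0,"rz":0,"fingers":0},{"dx":-0.14,"dy":0,"dz":-0.2,"rx":0,"ry":0,"rz":0,"fingers":0},{"dx":-0.14,"dy":0,"dz":-0.2,"rx":0,"ry":0,"rz":0,"fingers":0},{"dx":-0.14,"dy":0,"dz":-0.2,"rx":0,"ry":0,"rz":0,"fingers":0}]'
python3 - <<'E'
from h import *
sc=read_camera("scene");f=lambda q:((proj("scene",q)-[130,120])*[800/230,600/160]).round(0)
print("knob top home",f([600.5,14.8,90]),"flange",f([600.5,14.8,60]))
cv2.imwrite("pics/end.png",cv2.resize(sc[120:280,130:360],(800,600))[:,:,::-1])
E
```

```text
t: 21.22
position: [600.6, 14.8, 63.2]
tool_rot: [[1.0, 0.0, -0.0], [0.0, -1.0, 0.0], [-0.0, -0.0, -1.0]]
ft_force: [0.5, 0.1, -0.8]
finger_gap: 0.496
grip_force: 0.0
t: 22.3
position: [460.4, 14.8, 264.2]
tool_rot: [[1.0, -0.0, 0.002], [-0.0, -1.0, -0.0], [0.002, 0.0, -1.0]]
ft_force: [1.0, -0.9, -0.3]
finger_gap: 0.5
grip_force: 0.0
knob top home [579. 108.] flange [578. 160.]
```

View pics/end.png

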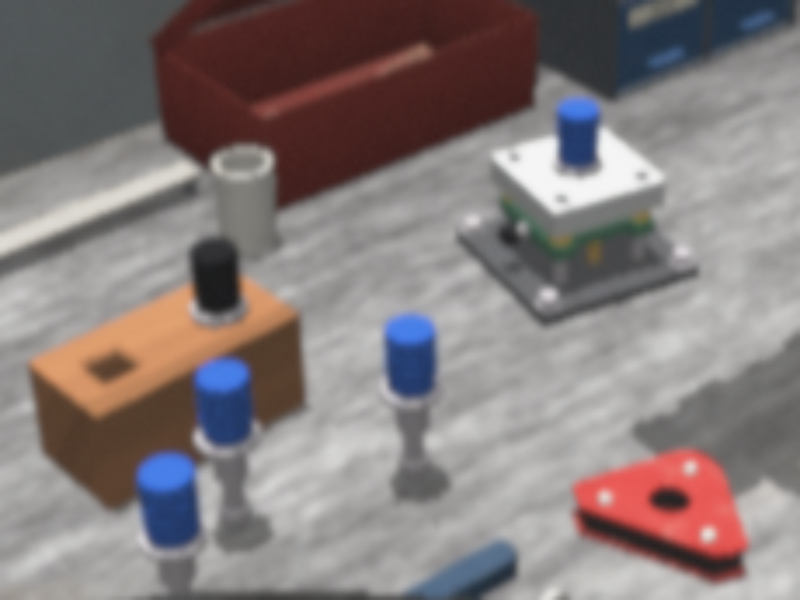

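The picture shows the pin home in the receiver: the knob top is at (579,108) as predicted and the flange is down on the plate. The black pin is still in the rack at (215,275) and the other things are undisturbed.

```bash
python3 -c "from workcell import job;print(job.finish_job())"
```

```text
the job is handed in; nothing more can be done
None
```

The blue-knobbed pin from the rack is snapped fully home in the receiver, held under a steady pull of about 10 N for roughly 1.7 s (highest reading 14 N), lowered home again and released, and the job is handed in at about 22 s with the black pin and the other things untouched.

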